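# Pile the filter dishes in the stacking stand

### The job

Stack the filter dishes squarely in the aluminium stand: set the blue dish on the white one that is already there, then bring the orange dish from its carrier lane, put it down flat on the teal mat and let go of it so that you can take it again across its width, and set it on top of the blue one. All three must end as one neat flush pile, edges in line, the right way up; put the dishes down gently without dropping them, and leave the green dish and everything else where it is.

Things in the scene. Friction and masses are not known exactly. Their poses are not given: they have to be found in the camera images.
- dish_white: The pile's bottom dish: a flat rectangular filter dish, white with a pale grey disc on its lid and pale grey ends, lying loose in the stacking stand, already in its place. It is 64 mm long (own x), 46 mm wide (own y) and 14 mm thick; origin at the centre of its underside, z up. About 45 g, rigid, flat top and bottom. 
- dish_blue: The blue dish: same shape, white with a blue disc on its lid and blue ends, lying flat at any angle on the teal mat with clear bench all round it. It is 64 mm long (own x), 46 mm wide (own y) and 14 mm thick; origin at the centre of its underside, z up. About 45 g, rigid, flat top and bottom. 
- dish_orange: The orange dish: same shape, white with an orange disc on its lid and orange ends, lying in one of the carrier's two lanes (either one). It is 64 mm long (own x), 46 mm wide (own y) and 14 mm thick; origin at the centre of its underside, z up. About 45 g, rigid, flat top and bottom. Lane walls cover its long sides; its ends stick out 7 mm, so there it can be gripped only end to end (64 mm).
- nest: Aluminium stacking stand, fixed, left or right of the mat. Base 84 mm (own x) by 46 mm (own y), 8 mm thick: the white dish lies on it. End walls at +x and -x, 54 mm above the bench, inner faces 71 mm apart (3.5 mm play at each end of a dish); y sides open. Dishes lie with own x along its x, so can be held there only across the 46 mm width. Origin: centre of underside, on the bench.
- carrier: Black carrier, fixed, on the other side from the stand. 50 mm long (own x), 122 mm wide (own y); two lanes along own x, centred at own y = +29 and -29 mm, 48 mm wide, floor 6 mm and walls 24 mm above the bench (4 mm above a dish), both ends open. Origin: centre of underside, on the bench.
- mat: Teal bench mat, 170 mm (own x) by 150 mm (own y), 3 mm thick, fixed, in front of the robot between stand and carrier. Origin: centre of its underside, on the bench.
- dish_spare: Bystander: a rectangular dish like the others but white with a green disc on its lid and green ends, in the other lane of the carrier. It is 64 mm long (own x), 46 mm wide (own y) and 14 mm thick; origin at the centre of its underside, z up. About 45 g, rigid, flat top and bottom. 
- beaker: Bystander: small empty glass beaker, 54 mm across, 70 mm tall, standing beyond the mat. Origin: centre of its underside.
- bowl: Bystander: small white porcelain bowl, 54 mm across, 28 mm tall, near the robot, short of the mat. Origin: centre of its underside.
- jar: Bystander: amber jar with a blue cap, 48 mm across, 75 mm tall, far left. Origin: centre of its underside.
- wash_bottle: Bystander: white bottle with a red cap, 60 mm across, 150 mm tall, far right. Origin: centre of its underside.
- spatula: Bystander: steel spatula 170 mm long lying at the left of the bench, along its own x.
- tube_box: Bystander: closed yellow box 90 x 70 x 50 mm at the right of the bench. Origin: centre of its underside.
Not all that is in view belongs to the job. What is meant by the mat is not red, and is the smaller of those in its own colour.

How it is judged (in metres and radians):
On the way, in this order (a step that is already met when the one before it is completed fails the run):
1. the blue dish lies squarely on the white one in the stand, released (horizontal distance between dish_blue and dish_white below 0.005 m and angle between the x axis of dish_blue and the x axis of dish_white, either way round below 0.07 rad and z of dish_blue in the frame of dish_white between 0.012 and 0.016 m and angle between each of dish_blue, dish_white's own z axis and vertical below 0.05 rad and linear speed of dish_blue below 0.02 m/s and angular speed of dish_blue below 0.15 rad/s and contact force between the fingers and dish_blue below 0.1 N and horizontal distance between dish_white and nest below 0.008 m and z of dish_white in the frame of nest below 0.01 m and angle between the x axis of dish_white and the x axis of nest, either way round below 0.12 rad), for 0.2 s.
2. the orange dish lies flat on the teal mat, released (x of dish_orange in the frame of mat between -0.085 and 0.085 m and y of dish_orange in the frame of mat between -0.075 and 0.075 m and z of dish_orange in the frame of mat below 0.006 m and angle between dish_orange's own z axis and vertical below 0.05 rad and linear speed of dish_orange below 0.02 m/s and angular speed of dish_orange below 0.15 rad/s and contact force between the fingers and dish_orange below 0.1 N), for 0.2 s.
At the end, for the whole second after the job is handed in: In the stand, bottom to top: white (within 8 mm and 0.12 rad of the stand), blue, orange; each centred on the one below within 5 mm and 0.07 rad, orange over white within 6 mm; all level, the right way up, at rest and released (all of step 1 and horizontal distance between dish_orange and dish_blue below 0.005 m and angle between the x axis of dish_orange and the x axis of dish_blue, either way round below 0.07 rad and z of dish_orange in the frame of dish_blue between 0.012 and 0.016 m and angle between dish_orange's own z axis and vertical below 0.05 rad and horizontal distance between dish_orange and dish_white below 0.006 m and linear speed of each of dish_orange, dish_white below 0.02 m/s and angular speed of each of dish_orange, dish_white below 0.15 rad/s and contact force between the fingers and dish_orange below 0.1 N and contact force between the fingers and dish_white below 0.1 N); the robot touches nothing.
It fails at once if the green dish or another bystander is shifted by more than 20 mm (distance of any of dish_spare, beaker, bowl, jar, wash_bottle, spatula, tube_box from where it was at the start of the episode above 0.02 m).
It fails at once if the blue or orange dish is dropped or thrown: faster than 0.45 m/s (a fall of about 10 mm) with no finger touching it ((linear speed of dish_blue above 0.45 m/s and contact force between the fingers and dish_blue below 0.02 N) or (linear speed of dish_orange above 0.45 m/s and contact force between the fingers and dish_orange below 0.02 N)).
It fails at once if the blue or orange dish is tipped on edge or over (more than 0.8 rad) (angle between any of dish_blue, dish_orange's own z axis and vertical above 0.8 rad).
It also fails if it takes over 72 s, if anything falls off the work surface, if the arm or the gripper's body presses on something with over 40 N, if the wrist force passes 120 N, or if a joint passes its speed limit or range.

### The arm

A 6-joint arm with a two-finger parallel gripper is mounted at the origin on the work surface. World frame = base frame: x ahead of the robot, y to its left, z up, the work surface at z = 0. Lengths are in mm, angles in rad, forces in N, time in s.
With the tool pointing down it reaches from about 375 to 925 mm from the base axis. Payload 5.7 kg.
Tool frame: the origin (TCP) lies on the centre line of the jaws, within the pads' length; the fingertips stand 17 mm ahead of it and the grasp point (between the pads) lies 2 mm behind it (ctrl.finger_overhang is the z of the fingertips in the tool frame, in mm); z points along the fingers, y is the line along which they close (so a half turn about z gives the same grasp; the last joint's range is limited). The gripper opens to 85 mm and grips with 20 to 120 N. Pads are 22 mm wide; open, the fingers measure 114 mm over their backs; the gripper's body (76 mm by 85 mm) begins 54 mm behind the grasp point. The pads swing forward as they close: fully open they stand 13 mm farther back than shut.
Start: joints at [1.169, 0.359, 1.51, -0, 1.272, -0.115], TCP at [169.725, 575.464, 248.267] pointing down, gripper open.
Joint ranges: [-2.97, 2.97], [-1.01, 2.36], [0.21, 2.38], [-0.96, 4.11], [0.2, 2.71], [-2.98, 2.98]. Speed limits (rad/s): [2.39, 2.39, 3.14, 3.14, 3.14, 3.14].

### API

Orientations are given as a unit quaternion [w, x, y, z].
In Python, from plant import status, vision, ctrl gives the robot as it stands.
- The arm moves only by the shell command python3 -m jog 'ROWS' [OPENING] [FORCE]. ROWS is JSON, a list that holds one entry, the list of rows, each a list of 4 numbers: the shift along the tool's x, y, z in m, then the turn about the tool's z in rad. In form: [[[dx, dy, dz, spin], ...]]. A call has exactly 5 rows; each row shifts and turns the commanded pose from where the row before left it, along the tool's axes as they then stand; what a row does not reach is not made up. A row lasts 1/12 s, in which the tool goes at most 41.7 mm and 7.16 degrees, less where a joint would pass 70% of its speed; a pose out of reach is approached as far as the arm can. A call with a gripper value outside its range is refused whole. OPENING is the gripper command: -1 is fully open, 1 is shut, values between are in proportion, set as the call begins (- or left out, the last holds). The fingers move at their own pace and stop on an object; FORCE is the grip in N (left out, the last holds). Time passes only in rows, so rows that do not move let the fingers close, or fill a call up. It gives the time, the measured TCP pose, the force, the opening and the grip force at its end, in the units of the state.
- status.sense(): the state, without advancing time (a new reading comes with each control period).
- vision.capture(name): name is "scene" or "side" or "wrist"; returns a dict with "pixels" (420x560x3 uint8, red, green, blue), "K" (3x3 intrinsics, pixels), "rvec" (rotation vector, rad) and "tvec" (3), from world to camera coordinates, as OpenCV has them. Camera axes: x right, y down, z forward; pixel columns grow to the right and rows downward; lengths in mm; the calibration is good to about 2 mm. A picture is of the moment at which its call begins. There is no depth.
- ctrl.hand_in(): hands the job in; it is judged then, once.
Trained networks look in a picture, given as the dict that the camera call returned (one of the last four; its "shot" number tells which), for a name from the list of things; names that differ only in an ending like _2 or _b are one class to them, and where a whole thing is asked for, a point or a joint stands for the part that bears it (a point fixed in the world has none). Each returns a list of dicts, best first, with "confidence" (0 to 1); they miss things now and then, are a little off and sometimes report something else, mostly with a low value. They report only what shows in the picture. A call takes as long as a camera call. They do not tell look-alikes from the thing itself.
- vision.recognise(picture, query): "rect" ([centre column, centre row, width, height] in pixels, round what is visible of it).
The state is a dict: "time": time; "joint_positions": joint angles; "dq": joint speeds; "effort": joint torques, N m; "eef_pos": TCP position; "eef_rot": TCP orientation; "contact_force": force on the tool from outside, world axes, zero at the start; "torque": the same for the moment, N m; "opening": finger opening in mm; "finger_force": force on a finger pad.
Only numpy, scipy, OpenCV 4.12 (cv2) and the standard library are available. Lean on these libraries where they do the work, as an engineer would, in place of code of your own. Each camera call takes 0.05 s, during which the arm holds its last target. There are 200 camera calls.

## Working session

There is one attempt and no reset: what is moved stays moved. The work goes in short steps, Python scripts to look and compute and a shell command to move; the robot and the scene stay as the last step left them, time stands still between calls to the robot, and variables do not carry over. Pictures are saved under pics/ and viewed, at most 10 in all, crops included, and the job is handed in when it is done.

```bash
mkdir -p pics; ls; python3 - <<'E'
from plant import status, vision, ctrl
import cv2,numpy as np
print(status.sense())
for n in ["scene","side"]:
    p=vision.capture(n); cv2.imwrite(f"pics/{n}0.png",p["pixels"][:,:,::-1])
    print(n,p["K"],p["rvec"],p["tvec"])
    for q in ["dish_white","dish_blue","dish_orange","nest","carrier","mat","dish_spare"]:
        print(q,[(np.round(d["rect"]).tolist(),round(d["confidence"],2)) for d in vision.recognise(p,q)][:3])
E
```

```text
pics
{'time': 0.0, 'joint_positions': array([ 1.16888439e+00,  3.59506268e-01,  1.51143953e+00, -2.15654848e-05,
        1.27252286e+00, -1.15095906e-01]), 'dq': array([-8.26399325e-04,  5.26196136e-04, -7.74013728e-05, -8.63450360e-04,
       -1.02616466e-03, -3.67535134e-04]), 'effort': array([ 3.01574240e-03, -5.27631032e+01, -2.78624797e+01,  7.99236022e-05,
        1.34466751e-02,  8.30613914e-06]), 'eef_pos': array([169.49169536, 574.87387065, 247.45012242]), 'eef_rot': array([-2.29823630e-04,  1.42913760e-01,  9.89734700e-01, -9.09466768e-04]), 'contact_force': array([ 1.05950336, -0.0446405 , -0.36547734]), 'torque': array([ 0.04968375, -0.00997323,  0.02806299]), 'finger_force': 0.0, 'opening': 85.65147348604731}
scene [[396.72352144   0.         283.28978683]
 [  0.         396.72352144 206.70433204]
 [  0.           0.           1.        ]] [ 1.13563289  2.23065347 -1.09412142] [ 309.69062471 -236.63143967 1313.97866265]
dish_white [([401.0, 256.0, 26.0, 28.0], 0.81), ([395.0, 254.0, 46.0, 45.0], 0.27)]
dish_blue [([269.0, 213.0, 27.0, 23.0], 0.72)]
dish_orange [([199.0, 
[... 254 characters left out ...]
], 0.64)]
dish_spare []
side [[448.48278892   0.         284.35300162]
 [  0.         448.48278892 212.07799256]
 [  0.           0.           1.        ]] [ 2.15281268 -0.32516478  0.19381832] [-512.51973238   98.93231147 1260.9457056 ]
dish_white [([257.0, 173.0, 19.0, 10.0], 0.63), ([336.0, 265.0, 25.0, 14.0], 0.16)]
dish_blue [([292.0, 220.0, 16.0, 13.0], 0.73)]
dish_orange [([329.0, 253.0, 27.0, 15.0], 0.53)]
nest [([384.0, 234.0, 26.0, 54.0], 0.7)]
carrier [([333.0, 257.0, 35.0, 37.0], 0.78)]
mat [([242.0, 278.0, 92.0, 56.0], 0.96), ([186.0, 184.0, 54.0, 29.0], 0.84), ([292.0, 217.0, 58.0, 32.0], 0.82)]
dish_spare [([336.0, 265.0, 27.0, 13.0], 0.67), ([348.0, 317.0, 50.0, 40.0], 0.55)]
```

```bash
cat > h.py <<'E'
import numpy as np,cv2
from plant import status, vision, ctrl
def pix2w(p,uv,z):
    R,_=cv2.Rodrigues(np.array(p["rvec"],float)); t=np.array(p["tvec"],float).ravel()
    uv=np.atleast_2d(np.array(uv,float)); r=np.c_[uv,np.ones(len(uv))]@np.linalg.inv(np.array(p["K"])).T@R
    c=-R.T@t
    return c+r*((z-c[2])/r[:,2])[:,None]
E
python3 - <<'E'
from h import *
a=cv2.imread("pics/scene0.png")
cv2.imwrite("pics/s0.png",cv2.resize(a[110:310,140:480],None,fx=2.35,fy=2.35,interpolation=cv2.INTER_CUBIC))
p=vision.capture("scene")
for n,uv,z in [("white",(401,256),22),("blue",(269,213),17),("orange",(199,196),20),("spare",(186,188),20),("nest",(395,253),27),("carrier",(196,193),15),("m1",(261,158),3),("m2",(274,222),3),("m3",(434,209),3)]: print(n,pix2w(p,uv,z).round())
E
```

```text
white [[512. 294.  22.]]
blue [[557. -22.  17.]]
orange [[ 609. -205.   20.]]
spare [[ 604. -257.   20.]]
nest [[517. 281.  27.]]
carrier [[ 600. -226.   15.]]
m1 [[ 347. -214.    3.]]
m2 [[563.  -3.   3.]]
m3 [[285. 290.   3.]]
```

View pics/s0.png

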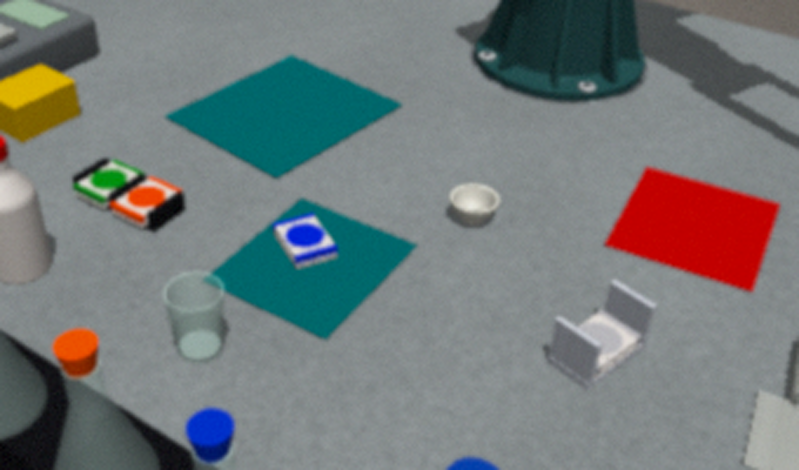

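The picture shows the lower teal mat (centre about crop 315,270) holding the blue dish (305,238). The stand is at (605,335), with the carrier on the other side: green at (110,180), orange at (147,198). The larger teal and the red mats are decoys. I'll move over the stand for a closer look.

```bash
R='[[[-0.0347,-0.0153,0,0],[-0.0347,-0.0153,0,0],[-0.0347,-0.0153,0,0],[-0.0347,-0.0153,0,0],[-0.0347,-0.0153,0,0]]]'
python3 -m jog '[[[-0.0347,-0.0153,0,0],[-0.0347,-0.0153,0,0],[-0.0347,-0.0153,0,0],[-0.0347,-0.0153,0,0],[-0.0347,-0.0153,0,0]]]' -1
python3 -m jog '[[[-0.0347,-0.0153,0,0],[-0.0347,-0.0153,0,0],[-0.0347,-0.0153,0,0],[-0.0347,-0.0153,0,0],[-0.0347,-0.0153,0,0]]]'
python3 -m jog '[[[-0.0347,-0.0153,0,0],[-0.0347,-0.0153,0,0],[0,0,0,0],[0,0,0,0],[0,0,0,0]]]'
python3 - <<'E'
from h import *
p=vision.capture("wrist"); cv2.imwrite("pics/w1.png",p["pixels"][:,:,::-1]); np.savez("pics/w1.npz",**{k:p[k] for k in("K","rvec","tvec")})
R,_=cv2.Rodrigues(np.array(p["rvec"])); print("cam",-R.T@np.array(p["tvec"]).ravel(),R.round(3),p["K"])
for q in ["dish_white","nest"]: print(q,[(np.round(d["rect"]).tolist(),round(d["confidence"],2)) for d in vision.recognise(p,q)][:3])
s=status.sense();print(s["eef_pos"],s["eef_rot"])
E
```

```text
time: 1.27
eef_pos: [315.5, 451.9, 248.4]
eef_rot: [0.0, 0.143, 0.99, 0.0]
contact_force: [0.9, 0.6, 0.4]
opening: 85.2
finger_force: 0.0
time: 1.68
eef_pos: [460.5, 329.2, 248.5]
eef_rot: [0.0, 0.143, 0.99, 0.0]
contact_force: [-0.6, 0.2, -0.1]
opening: 85.2
finger_force: 0.0
time: 2.1
eef_pos: [516.7, 281.6, 248.1]
eef_rot: [-0.001, 0.143, 0.99, 0.0]
contact_force: [-0.3, -0.0, -0.3]
opening: 85.4
finger_force: 0.0
cam [449.54695702 302.24973987 373.11953868] [[ 0.283  0.959 -0.   ]
 [ 0.922 -0.272  0.274]
 [ 0.263 -0.078 -0.962]] [[309.45759185   0.         280.87887763]
 [  0.         309.45759185 211.31974942]
 [  0.           0.           1.        ]]
dish_white [([280.0, 185.0, 39.0, 58.0], 0.64)]
nest [([278.0, 186.0, 50.0, 83.0], 0.61)]
[515.94530019 282.51353977 248.2502417 ] [-3.30871561e-04  1.42093979e-01  9.89853115e-01 -4.54287731e-05]
```

View pics/w1.png

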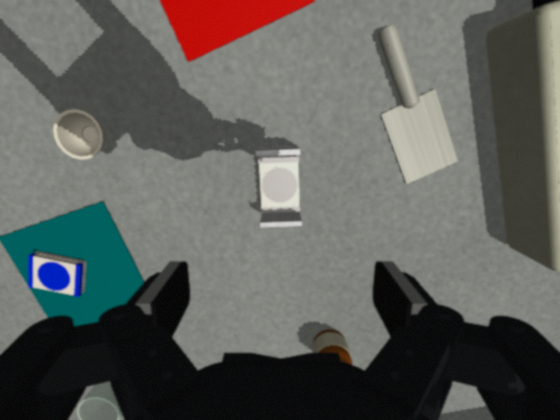

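The wrist view shows the stand and white dish with the disc at about (280,185), stand x running along the image rows. The blue dish is on the mat at (55,275). Next I'll measure both by colour segmentation.

```bash
cat >> h.py <<'E'
HUE={"blue":(105,130),"orange":(4,17),"green":(45,75)}
def dish(img,p,col,z,roi=None):
    """disc centre and axis of coloured dish from disc + ends -> world xy, yaw"""
    hsv=cv2.cvtColor(img,cv2.COLOR_BGR2HSV); lo,hi=HUE[col]
    m=((hsv[...,0]>=lo)&(hsv[...,0]<=hi)&(hsv[...,1]>120)&(hsv[...,2]>60)).astype(np.uint8)
    if roi is not None:
        k=np.zeros_like(m); x,y,w,h=roi; k[y:y+h,x:x+w]=1; m*=k
    n,l,st,c=cv2.connectedComponentsWithStats(m)
    o=[(int(st[i,4]),c[i].round(1).tolist(),pix2w(p,c[i],z)[0].round(1).tolist()) for i in range(1,n) if st[i,4]>15]
    return sorted(o,reverse=True)[:6]
E
python3 - <<'E'
from h import *
p=dict(np.load("pics/w1.npz")); a=cv2.imread("pics/w1.png")
for o in dish(a,p,"blue",17): print(o)
for n,uv,z in [("white",(280,185),22),("wallA",(279,152),54),("wallB",(281,225),54)]: print(n,pix2w(p,uv,z).round(1))
c=cv2.resize(a[140:240,240:320],None,fx=6,fy=6,interpolation=cv2.INTER_CUBIC); d=cv2.resize(a[230:315,10:105],None,fx=3,fy=3)
d=cv2.copyMakeBorder(d,0,600-d.shape[0],0,0,cv2.BORDER_CONSTANT); cv2.imwrite("pics/w1c.png",np.hstack([c,d]))
E
```

```text
(681, [53.4, 275.9], [546.8, -28.3, 17.0])
(232, [78.2, 279.6], [560.5, -0.3, 17.0])
(161, [30.0, 269.6], [530.4, -52.5, 17.0])
white [[514.9 281.9  22. ]]
wallA [[476.  292.4  54. ]]
wallB [[551.6 272.2  54. ]]
```

View pics/w1c.png

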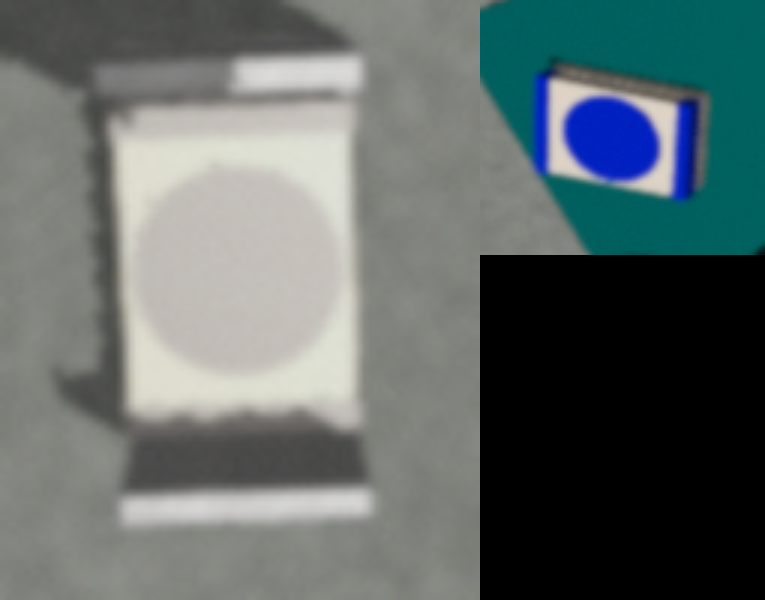

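Stand measured at about (514,282), yaw about -15°; the two wall tops come out 78 mm apart, matching the expected ~77 mm. Blue is at (547,-28), yaw about 60°. I'll move over blue and align.

```bash

python3 -m jog '[[[-0.0146,-0.0362,0,0],[-0.0146,-0.0362,0,0],[-0.0146,-0.0362,0,0],[-0.0146,-0.0362,0,0],[-0.0146,-0.0362,0,0]]]' >/dev/null
python3 -m jog '[[[-0.0146,-0.0362,0,0],[-0.0146,-0.0362,0,0],[-0.0146,-0.0362,0,0],[0,0,0.005,0.12],[0,0,0.005,0.12]]]'>/dev/null
python3 -m jog '[[[0,0,0.005,0.12],[0,0,0.005,0.12],[0,0,0.005,0.12],[0,0,0.005,0.12],[0,0,0.005,0.12]]]'>/dev/null
python3 -m jog '[[[0,0,0.005,0.12],[0,0,0.005,0.12],[0,0,0.005,0.12],[0,0,0.005,0.12],[0,0,0.005,0.12]]]'>/dev/null
python3 -m jog '[[[0,0,0.005,0.12],[0,0,0.005,0.12],[0,0,0.005,0.12],[0,0,0,0],[0,0,0,0]]]'
cat >> h.py <<'E'
from scipy.spatial.transform import Rotation as Ro
def pose():
    s=status.sense(); q=s["eef_rot"]; R=Ro.from_quat([q[1],q[2],q[3],q[0]]).as_matrix()
    return np.array(s["eef_pos"]),R,np.degrees(np.arctan2(R[1,0],R[0,0])),s
def snap(name,cam="wrist"):
    p=vision.capture(cam); cv2.imwrite(f"pics/{name}.png",p["pixels"][:,:,::-1]); np.savez(f"pics/{name}.npz",**{k:p[k] for k in("K","rvec","tvec")})
    return p,np.ascontiguousarray(p["pixels"][:,:,::-1])
def go(x,y,z,yaw=None):
    t,R,y0,_=pose(); d=np.array([x,y,z])-t; print("tcp",t.round(1),"yaw",y0.round(2),"tool d mm",(R.T@d).round(1), "spin",None if yaw is None else round(-np.radians((yaw-y0+180)%360-180),3))
E
python3 - <<'E'
from h import *
p,a=snap("w2")
for o in dish(a,p,"blue",17): print(o)
hsv=cv2.cvtColor(a,cv2.COLOR_BGR2HSV)
go(547,-28,60)
E
```

```text
time: 4.33
eef_pos: [546.9, -28.1, 173.3]
eef_rot: [-0.0, 0.863, 0.506, -0.0]
contact_force: [0.2, 0.4, 0.6]
opening: 85.7
finger_force: 0.0
(1371, [281.9, 200.9], [547.0, -28.2, 17.0])
(379, [282.2, 169.5], [561.6, -2.6, 17.0])
(242, [281.5, 231.0], [532.2, -54.0, 17.0])
tcp [547.2 -28.4 173.5] yaw 60.73 tool d mm [  0.3  -0.3 113.5] spin None
```

View pics/w2.png

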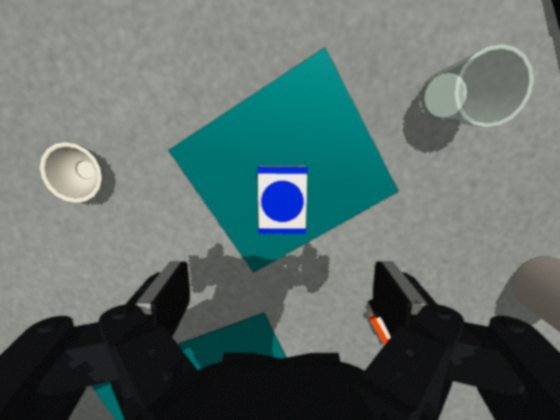

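The picture shows the blue disc at (282,201), square under the jaws, with nothing near it. I'll descend.

```bash

python3 -m jog '[[[0,0,0.025,0.01],[0,0,0.025,0],[0,0,0.025,0],[0,0,0.02,0],[0,0,0.01,0]]]' >/dev/null
python3 - <<'E'
from h import *
p,a=snap("w3")
for o in dish(a,p,"blue",17): print(o)
print(ctrl.finger_overhang)
go(547,-28.2,22,60.2)
p2=dict(np.load("pics/w2.npz")); c=pix2w(p2,[(325,48),(170,150),(252,270),(397,190)],3); print(c.round(), c.mean(0).round())
E
```

```text
(3194, [283.2, 241.6], [547.2, -27.8, 17.0])
(936, [283.1, 194.6], [561.5, -2.6, 17.0])
(594, [283.7, 285.5], [532.7, -53.6, 17.0])
17.0
tcp [545.6 -28.7  65.7] yaw 60.01 tool d mm [ 1.2  1.1 43.7] spin -0.003
[[644.  69.   3.]
 [478.  63.   3.]
 [482. -81.   3.]
 [648. -76.   3.]] [563.  -6.   3.]
```

```bash

python3 -m jog '[[[0.0008,0.001,0.012,0],[0,0,0.012,0],[0,0,0.012,0],[0,0,0.0075,0],[0,0,0,0]]]'
python3 -m jog '[[[0,0,0,0],[0,0,0,0],[0,0,0,0],[0,0,0,0],[0,0,0,0]]]' 1 40
python3 -m jog '[[[0,0,0,0],[0,0,0,0],[0,0,0,0],[0,0,0,0],[0,0,0,0]]]'
```

```text
time: 5.27
eef_pos: [548.4, -29.0, 24.1]
eef_rot: [-0.0, 0.866, 0.499, -0.0]
contact_force: [0.2, -0.5, 0.3]
opening: 85.6
finger_force: 0.0
time: 5.68
eef_pos: [549.2, -29.2, 25.8]
eef_rot: [0.001, 0.867, 0.499, 0.001]
contact_force: [-0.1, 0.2, 6.3]
opening: 44.7
finger_force: 40.7
time: 6.1
eef_pos: [549.3, -29.2, 25.9]
eef_rot: [0.001, 0.867, 0.499, 0.001]
contact_force: [-0.5, -0.2, 5.4]
opening: 45.0
finger_force: 40.7
```

```bash

python3 -m jog '[[[0,0,-0.008,0],[0,0,-0.017,0],[0,0,-0.03,0],[0,0,-0.035,0],[0,0,-0.03,0]]]'
python3 -m jog '[[[0.0252,-0.0186,0,0],[0.0252,-0.0186,0,0],[0.0252,-0.0186,0,0],[0.0252,-0.0186,0,0],[0.0252,-0.0186,0,0]]]' >/dev/null
python3 -m jog '[[[0.0252,-0.0186,0,0],[0.0252,-0.0186,0,0],[0.0252,-0.0186,0,0],[0.0252,-0.0186,0,0],[0.0252,-0.0186,0,0]]]' >/dev/null
python3 -m jog '[[[0,0,0,-0.115],[0,0,0,-0.115],[0,0,0,-0.115],[0,0,0,-0.115],[0,0,0,-0.115]]]' >/dev/null
python3 -m jog '[[[0,0,0,-0.115],[0,0,0,-0.115],[0,0,0,-0.115],[0,0,0,-0.115],[0,0,0,-0.115]]]' >/dev/null
python3 -m jog '[[[0,0,0,-0.115],[0,0,0,-0.115],[0,0,0,-0.115],[0,0,0,-0.115],[0,0,0,-0.115]]]' >/dev/null
python3 -m jog '[[[0,0,0,-0.113],[0,0,0,0],[0,0,0,0],[0,0,0,0],[0,0,0,0]]]'
python3 - <<'E'
from h import *
p,a=snap("w4")
zt=pose()[0][2]
for o in dish(a,p,"blue",zt-9): print(o)
go(514.3,282,100,165.3)
E
```

```text
time: 6.52
eef_pos: [548.3, -29.0, 147.0]
eef_rot: [0.0, 0.867, 0.499, 0.0]
contact_force: [1.5, -0.6, 0.3]
opening: 44.6
finger_force: 41.2
time: 9.02
eef_pos: [514.2, 282.3, 145.0]
eef_rot: [0.0, 0.13, 0.991, 0.0]
contact_force: [0.3, -0.6, -0.6]
opening: 44.6
finger_force: 41.2
(5016, [280.8, 275.3], [514.2, 283.0, 135.9])
(1507, [280.9, 217.0], [486.0, 290.6, 135.9])
(823, [281.0, 329.0], [543.2, 275.4, 135.9])
tcp [514.2 282.2 144.9] yaw 165.07 tool d mm [-0.2 -0.2 44.9] spin -0.004
```

View pics/w4.png

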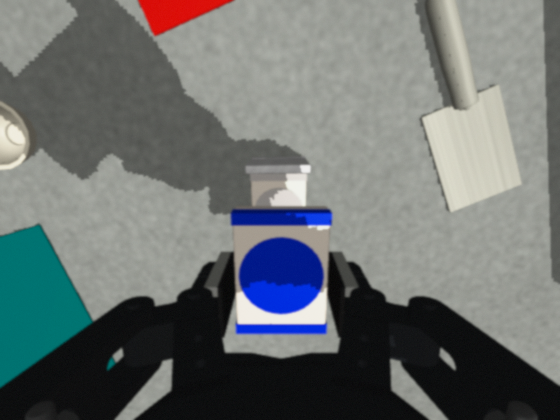

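The view shows blue held level at (281,275), with the stand's far wall behind it at about (278,167). I'll check the alignment on a crop.

```bash
python3 - <<'E'
import cv2
a=cv2.imread("pics/w4.png"); cv2.imwrite("pics/w4c.png",cv2.resize(a[150:220,230:330],None,fx=8,fy=8,interpolation=cv2.INTER_CUBIC))
E
```

```text
(no output)
```

View pics/w4c.png

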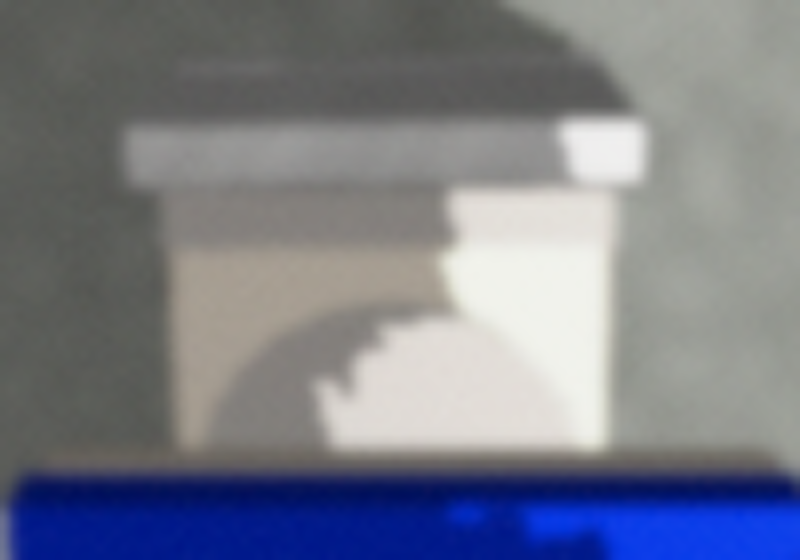

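```bash
python3 - <<'E'
from h import *
p=dict(np.load("pics/w4.npz")); t,R,y,_=pose()
for n,uv,z in [("wall",(278.3,169.3),54),("wallinner",(278.3,173.3),54),("white l",(251.1,180.5),22),("white r",(306.4,180.5),22),("w l2",(252.3,206),22),("w r2",(305.6,206),22),("blue",(280.8,275.3),136),("blueL",(233.8,300),136),("blueR",(329,300),136)]:
    w=pix2w(p,uv,z)[0]; print(n,w.round(1),"tool",(R.T@(w-t)).round(1))
E
```

```text
wall [476.1 291.4  54. ] tool [39.1 -1.  90.9]
wallinner [478.8 290.6  54. ] tool [36.3 -1.  90.9]
white l [483.6 266.3  22. ] tool [ 25.4 -23.3 122.9]
white r [495.2 309.6  22. ] tool [ 25.4  21.5 122.9]
w l2 [504.4 261.2  22. ] tool [  4.  -22.9 122.9]
w r2 [515.8 303.9  22. ] tool [  4.   21.3 122.9]
blue [514.2 283.  136. ] tool [0.2 0.8 8.9]
blueL [521.2 257.3 136. ] tool [-13.2 -22.3   8.9]
blueR [533.2 302.4 136. ] tool [-13.2  24.4   8.9]
```

```bash

python3 -m jog '[[[0,-0.0015,0.02,0],[0,0,0.02,0],[0,0,0.017,0],[0,0,0.008,0],[0,0,0,0]]]'
python3 - <<'E'
from h import *
p,a=snap("w5")
for o in dish(a,p,"blue",pose()[0][2]-9): print(o)
cv2.imwrite("pics/w5c.png",cv2.resize(a[190:370,180:380],None,fx=4,fy=3.3,interpolation=cv2.INTER_CUBIC))
go(514.3,282,44,165.3)
E
```

```text
time: 9.48
eef_pos: [512.4, 280.2, 77.9]
eef_rot: [-0.002, 0.129, 0.992, -0.001]
contact_force: [-0.1, 0.1, -0.6]
opening: 44.6
finger_force: 41.2
(5008, [280.8, 275.3], [511.8, 281.2, 70.1])
(1512, [280.6, 217.0], [483.8, 288.5, 70.1])
(823, [281.0, 329.0], [540.4, 273.7, 70.1])
tcp [513.3 280.6  79.1] yaw 165.14 tool d mm [-0.7  1.7 35.1] spin -0.003
```

View pics/w5c.png

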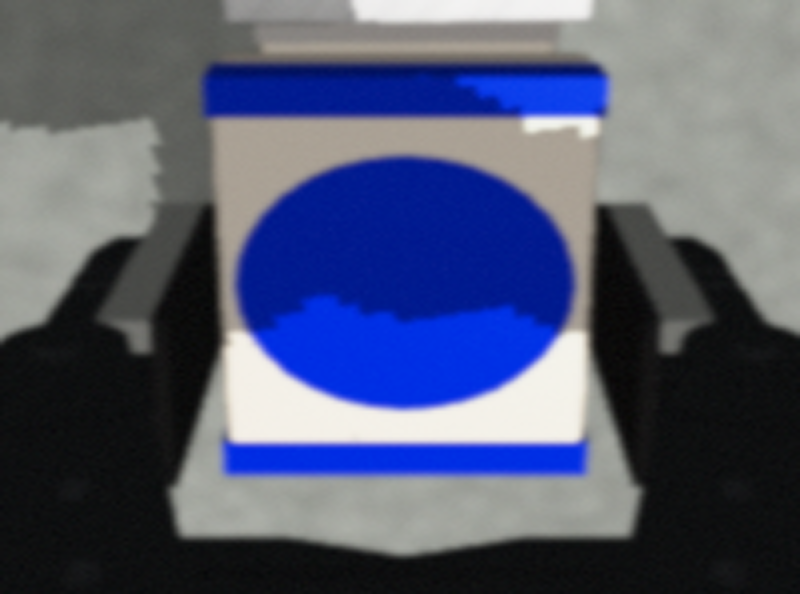

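The crop shows the wall at 225–593 and the blue dish at 205–607, so they are centred within about 0.5 mm. Next is the fore-aft check.

```bash
python3 - <<'E'
from h import *
p=dict(np.load("pics/w5.npz")); t,R,y,_=pose()
for n,uv,z in [("wallinner",(282.2,196.1),54),("blue",(280.8,275.3),70),("bluefar edge",(281,209.5),70),("bluenear edge",(281,334),70)]:
    w=pix2w(p,uv,z)[0]; print(n,w.round(1),"tool",(R.T@(w-t)).round(1))
E
```

```text
wallinner [478.3 290.7  54. ] tool [36.3  0.9 25.2]
blue [511.9 281.1  70. ] tool [1.5 0.2 9.1]
bluefar edge [480.5 289.5  70. ] tool [33.9  0.3  9.2]
bluenear edge [543.4 272.9  70. ] tool [-31.1   0.3   9.1]
```

```bash

python3 -m jog '[[[-0.0015,0.0005,0,0],[0,0,0.01,0],[0,0,0.01,0],[0,0,0.007,0],[0,0,0.002,0]]]'
python3 -m jog '[[[0,0,0.001,0],[0,0,0.001,0],[0,0,0,0],[0,0,0,0],[0,0,0,0]]]'
python3 -m jog '[[[0,0,0.001,0],[0,0,0,0],[0,0,0,0],[0,0,0,0],[0,0,0,0]]]'
```

```text
time: 9.95
eef_pos: [516.4, 282.4, 53.8]
eef_rot: [0.001, 0.129, 0.992, 0.001]
contact_force: [-11.4, -0.3, 43.4]
opening: 44.7
finger_force: 58.5
time: 10.37
eef_pos: [516.4, 282.4, 53.8]
eef_rot: [0.002, 0.129, 0.992, 0.002]
contact_force: [-11.6, -0.3, 38.4]
opening: 44.5
finger_force: 58.1
time: 10.78
eef_pos: [516.5, 282.4, 53.8]
eef_rot: [0.002, 0.129, 0.992, 0.002]
contact_force: [-13.7, -0.9, 46.4]
opening: 44.7
finger_force: 59.0
```

Contact came about 9 mm early, so I'll back off and look.

```bash

python3 -m jog '[[[0,0,-0.005,0],[0,0,-0.004,0],[0,0,0,0],[0,0,0,0],[0,0,0,0]]]'
python3 - <<'E'
from h import *
p,a=snap("w6")
for o in dish(a,p,"blue",pose()[0][2]-9): print(o)
p,b=snap("x6","side")
cv2.imwrite("pics/w6c.png",np.hstack([cv2.resize(a[150:370,160:400],None,fx=1.8,fy=2.5,interpolation=cv2.INTER_CUBIC),cv2.resize(b[190:280,340:430],(366,550),interpolation=cv2.INTER_CUBIC)]))
E
```

```text
time: 11.2
eef_pos: [515.4, 280.8, 56.3]
eef_rot: [-0.0, 0.129, 0.992, -0.0]
contact_force: [-0.4, 1.0, -1.9]
opening: 44.5
finger_force: 53.6
(6080, [280.8, 282.0], [518.9, 280.7, 47.1])
(1363, [281.0, 348.1], [555.7, 271.1, 47.1])
(1060, [281.1, 219.8], [488.6, 288.8, 47.1])
```

View pics/w6c.png

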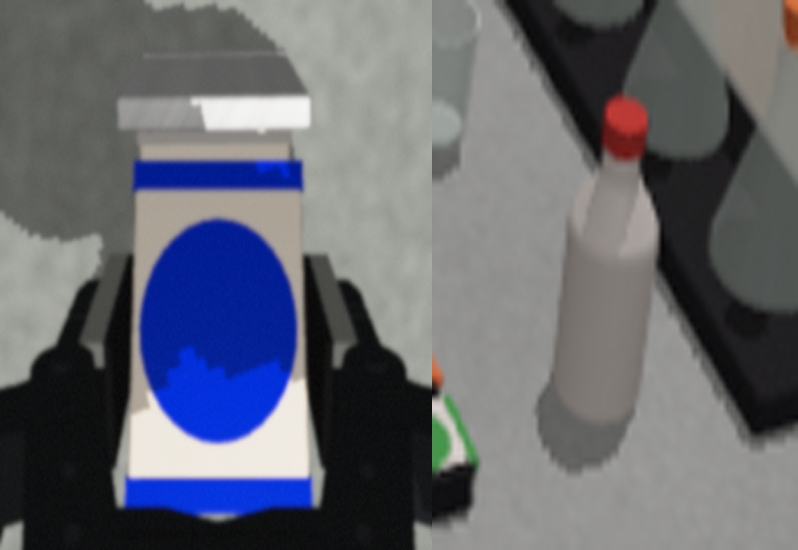

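The dish has pitched up about 0.45 rad at the near end, so it caught the near wall top, which the camera cannot see. I'll lift, lay it level on clear bench beside the stand, re-grip and come back further from that wall.

```bash

python3 -m jog '[[[0,0,-0.01,0],[0,0,-0.02,0],[0,0,-0.02,0],[0,0,-0.015,0],[0,0,0,0]]]' >/dev/null
python3 -m jog '[[[-0.0105,-0.0247,0,0],[-0.0105,-0.0247,0,0],[-0.0105,-0.0247,0,0],[-0.0105,-0.0247,0,0],[0,0,0,0]]]' 
python3 -m jog '[[[0,0,0.015,0],[0,0,0.02,0],[0,0,0.02,0],[0,0,0.015,0],[0,0,0.006,0]]]'
python3 -m jog '[[[0,0,0.002,0],[0,0,0.002,0],[0,0,0.002,0],[0,0,0.002,0],[0,0,0,0]]]'
python3 -m jog '[[[0,0,0.002,0],[0,0,0.002,0],[0,0,0.002,0],[0,0,0,0],[0,0,0,0]]]'
python3 - <<'E'
from h import *
p,a=snap("w7")
for o in dish(a,p,"blue",pose()[0][2]-9): print(o)
E
```

```text
time: 12.13
eef_pos: [530.7, 170.7, 121.1]
eef_rot: [-0.0, 0.13, 0.991, -0.001]
contact_force: [0.0, 0.1, 0.2]
opening: 44.6
finger_force: 53.5
time: 12.55
eef_pos: [528.8, 174.5, 43.3]
eef_rot: [-0.002, 0.129, 0.992, -0.001]
contact_force: [-0.3, -0.5, -0.3]
opening: 44.6
finger_force: 53.5
time: 12.97
eef_pos: [531.0, 174.8, 38.2]
eef_rot: [0.0, 0.129, 0.992, 0.0]
contact_force: [-0.0, 0.1, -0.3]
opening: 44.3
finger_force: 53.5
time: 13.38
eef_pos: [531.0, 174.7, 32.0]
eef_rot: [0.0, 0.129, 0.992, 0.0]
contact_force: [1.2, 0.9, 2.2]
opening: 45.0
finger_force: 53.9
(6080, [280.9, 282.0], [534.5, 174.6, 23.0])
(1361, [280.9, 348.1], [571.1, 164.9, 23.0])
(1122, [280.7, 219.5], [503.9, 182.6, 23.0])
```

```bash

python3 -m jog '[[[0,0,0.002,0],[0,0,0.002,0],[0,0,0.001,0],[0,0,0,0],[0,0,0,0]]]' 1 20
python3 -m jog '[[[0,0,0.002,0],[0,0,0.002,0],[0,0,0.001,0],[0,0,0,0],[0,0,0,0]]]'
python3 - <<'E'
from h import *
p,a=snap("w8")
for o in dish(a,p,"blue",14): print(o)
E
```

```text
time: 13.85
eef_pos: [533.4, 174.3, 28.9]
eef_rot: [0.003, 0.129, 0.992, 0.0]
contact_force: [1.1, -4.3, 17.2]
opening: 44.3
finger_force: 57.6
time: 14.27
eef_pos: [535.6, 174.5, 24.8]
eef_rot: [0.005, 0.129, 0.992, 0.001]
contact_force: [3.1, -4.8, 21.7]
opening: 44.4
finger_force: 61.2
(6203, [280.7, 283.2], [540.8, 173.9, 14.0])
(1318, [280.7, 348.0], [577.5, 164.2, 14.0])
(1297, [280.5, 219.0], [508.9, 182.2, 14.0])
```

```bash

python3 -m jog '[[[-0.001,0,0.001,0],[-0.001,0,0.001,0],[0,0,0.001,0],[0,0,0,0],[0,0,0,0]]]' 0.02 20
python3 -m jog '[[[0,0,0,0],[0,0,0,0],[0,0,0,0],[0,0,0,0],[0,0,0,0]]]' -0.02
python3 - <<'E'
from h import *
p,a=snap("w9")
for o in dish(a,p,"blue",14): print(o)
E
```

```text
time: 14.73
eef_pos: [537.4, 174.2, 21.7]
eef_rot: [0.004, 0.129, 0.992, 0.001]
contact_force: [3.3, -5.1, 19.1]
opening: 44.7
finger_force: 63.1
time: 15.15
eef_pos: [537.4, 174.2, 21.7]
eef_rot: [0.004, 0.129, 0.992, 0.001]
contact_force: [3.5, -3.3, 20.8]
opening: 44.4
finger_force: 63.1
(6173, [280.8, 283.6], [541.1, 174.0, 14.0])
(1379, [280.8, 219.2], [509.9, 182.3, 14.0])
(1254, [281.3, 347.6], [576.6, 164.9, 14.0])
```

```bash

python3 -m jog '[[[0,0,0,0],[0,0,0,0],[0,0,0,0],[0,0,0,0],[0,0,0,0]]]' -0.05
python3 -m jog '[[[0,0,0,0],[0,0,0,0],[0,0,0,0],[0,0,0,0],[0,0,0,0]]]' -0.065
python3 - <<'E'
from h import *
p,a=snap("w10")
for o in dish(a,p,"blue",14): print(o)
E
```

```text
time: 15.62
eef_pos: [537.5, 174.2, 21.5]
eef_rot: [0.004, 0.129, 0.992, 0.001]
contact_force: [3.4, -4.1, 16.8]
opening: 45.1
finger_force: 44.5
time: 16.03
eef_pos: [536.8, 174.4, 20.6]
eef_rot: [0.004, 0.129, 0.992, 0.001]
contact_force: [4.5, -1.5, 9.7]
opening: 45.5
finger_force: 20.4
(6184, [280.8, 284.6], [540.4, 174.3, 14.0])
(1385, [280.8, 220.2], [509.3, 182.5, 14.0])
(1280, [281.0, 347.9], [575.1, 165.2, 14.0])
```

```bash

python3 -m jog '[[[0,0,0,0],[0,0,0,0],[0,0,0,0],[0,0,0,0],[0,0,0,0]]]' -0.071
python3 -m jog '[[[0,0,0,0],[0,0,0,0],[0,0,0,0],[0,0,0,0],[0,0,0,0]]]' -0.076
python3 - <<'E'
from h import *
p,a=snap("w11")
for o in dish(a,p,"blue",14): print(o)
E
```

```text
time: 16.5
eef_pos: [533.0, 174.2, 18.9]
eef_rot: [0.0, 0.129, 0.992, 0.0]
contact_force: [2.3, -0.3, 4.6]
opening: 45.6
finger_force: 10.4
time: 16.92
eef_pos: [531.7, 174.0, 18.3]
eef_rot: [-0.001, 0.129, 0.992, -0.0]
contact_force: [-0.6, -0.7, 0.4]
opening: 46.0
finger_force: 2.0
(6073, [280.8, 285.9], [534.6, 174.0, 14.0])
(1569, [281.1, 222.0], [504.4, 182.1, 14.0])
(1213, [280.6, 347.6], [567.7, 165.2, 14.0])
```

```bash

python3 -m jog '[[[0,0,0,0],[0,0,0,0],[0,0,0,0],[0,0,0,0],[0,0,0,0]]]' -0.08
python3 -m jog '[[[0,0,0,0],[0,0,0,0],[0,0,0,0],[0,0,0,0],[0,0,0,0]]]' -0.09
python3 -m jog '[[[0,0,0,0],[0,0,0,0],[0,0,0,0],[0,0,0,0],[0,0,0,0]]]' -0.12
python3 - <<'E'
from h import *
p,a=snap("w12")
for o in dish(a,p,"blue",14): print(o)
E
```

```text
time: 17.38
eef_pos: [532.7, 174.1, 18.8]
eef_rot: [0.0, 0.129, 0.992, -0.0]
contact_force: [-0.1, -0.6, -0.5]
opening: 46.2
finger_force: 0.1
time: 17.8
eef_pos: [532.7, 174.1, 18.8]
eef_rot: [0.0, 0.129, 0.992, -0.0]
contact_force: [0.1, -0.0, -0.9]
opening: 46.7
finger_force: 0.0
time: 18.22
eef_pos: [532.6, 174.1, 18.8]
eef_rot: [-0.0, 0.129, 0.992, -0.0]
contact_force: [-0.3, 0.1, 0.2]
opening: 48.0
finger_force: 0.0
(5224, [280.6, 282.3], [534.0, 174.5, 14.0])
(1714, [281.1, 222.8], [505.8, 182.1, 14.0])
(930, [280.9, 336.5], [562.8, 167.0, 14.0])
```

Blue lies flat again at about (534,174.5). I'll centre on it, re-grip and lift.

```bash

python3 -m jog '[[[-0.0013,0,-0.003,0],[0,0,0,0],[0,0,0,0],[0,0,0,0],[0,0,0,0]]]'
python3 -m jog '[[[0,0,0,0],[0,0,0,0],[0,0,0,0],[0,0,0,0],[0,0,0,0]]]' 1 50
python3 -m jog '[[[0,0,-0.01,0],[0,0,-0.02,0],[0,0,-0.03,0],[0,0,-0.03,0],[0,0,-0.02,0]]]'
python3 -m jog '[[[0,0,-0.015,0],[0,0,0,0],[0,0,0,0],[0,0,0,0],[0,0,0,0]]]'
python3 - <<'E'
from h import *
p,a=snap("w13")
t=pose()[0]
for o in dish(a,p,"blue",t[2]-8): print(o)
go(513.1,281.2,t[2],165.3)
E
```

```text
time: 18.68
eef_pos: [533.9, 173.8, 21.8]
eef_rot: [-0.0, 0.129, 0.992, -0.0]
contact_force: [0.3, 0.4, 0.3]
opening: 47.8
finger_force: 0.0
time: 19.1
eef_pos: [533.9, 173.8, 22.2]
eef_rot: [0.0, 0.129, 0.992, -0.0]
contact_force: [-0.9, 0.2, 4.7]
opening: 43.9
finger_force: 51.1
time: 19.52
eef_pos: [534.7, 174.0, 134.7]
eef_rot: [0.001, 0.129, 0.992, 0.0]
contact_force: [0.6, -0.1, 0.3]
opening: 44.5
finger_force: 51.2
time: 19.93
eef_pos: [532.8, 173.6, 145.5]
eef_rot: [-0.001, 0.129, 0.992, -0.0]
contact_force: [0.5, 0.6, -0.1]
opening: 44.1
finger_force: 51.2
(5051, [280.8, 276.4], [532.9, 174.4, 137.5])
(1514, [280.8, 218.0], [504.8, 181.8, 137.5])
(830, [281.0, 330.0], [561.7, 166.9, 137.5])
tcp [532.9 173.6 145.5] yaw 165.17 tool d mm [46.7 99.  -0. ] spin -0.002
```

```bash

python3 -m jog '[[[0.0117,0.0248,0,0],[0.0117,0.0248,0,0],[0.0117,0.0248,0,0],[0.0117,0.0246,0,0],[0,0,0,0]]]' >/dev/null
python3 -m jog '[[[0,0,0.015,0],[0,0,0.025,0],[0,0,0.018,0],[0,0,0.005,0],[0,0,0.003,0]]]' >/dev/null
python3 -m jog '[[[0,0,0,0],[0,0,0,0],[0,0,0,0],[0,0,0,0],[0,0,0,0]]]'
python3 - <<'E'
from h import *
p,a=snap("w14")
t,R,y,_=pose()
for o in dish(a,p,"blue",t[2]-8): print(o, (R.T@(np.array(o[2])-t)).round(1))
# bright/dark profile of the wall strip
g=cv2.cvtColor(a,cv2.COLOR_BGR2GRAY).astype(int)
print("col280-300 rows 175-215",g[175:215,285:300].mean(1).round().astype(int).tolist())
for r in (188,192,196,200,204): print(r,g[r,225:340:1].tolist())
go(513.1,281.2,44,165.3)
E
```

```text
time: 21.23
eef_pos: [514.5, 281.7, 81.6]
eef_rot: [0.001, 0.129, 0.992, 0.0]
contact_force: [0.2, 0.5, -0.2]
opening: 44.5
finger_force: 51.2
(5050, [280.8, 276.4], [514.7, 282.4, 73.5]) [-0.1  0.8  8. ]
(1524, [280.6, 218.0], [486.6, 289.8, 73.5]) [29.   0.8  7.9]
(825, [280.9, 330.0], [543.6, 274.9, 73.5]) [-29.9   1.    8. ]
col280-300 rows 175-215 [93, 94, 94, 99, 124, 171, 218, 236, 240, 241, 240, 240, 240, 239, 235, 221, 183, 148, 134, 133, 132, 133, 139, 150, 159, 162, 163, 163, 163, 162, 159, 144, 120, 106, 93, 64, 34, 25, 31, 39]
188 [92, 94, 92, 92, 92, 92, 97, 107, 127, 140, 147, 148, 147, 149, 145, 145, 144, 144, 148, 148, 148, 149, 150, 150, 150, 149, 150, 149, 148, 149, 152, 154, 154, 153, 153, 151, 151, 151, 152, 174, 211, 231, 236, 236, 235, 235, 234, 234, 234, 235, 237, 237, 237, 237, 236, 237, 236, 236, 236, 237, 238, 238, 240, 240, 241, 240, 240, 240, 239, 238, 238, 238, 238, 238, 236, 237, 237, 238, 239, 240, 240, 240, 239, 239, 239, 239, 240, 240, 239, 240, 240, 240, 240, 240, 240, 239, 235, 221, 191, 169, 162, 164, 166, 167, 170, 170, 169, 170, 166, 163, 159, 1
[... 1658 characters left out ...]
3, 163, 161, 162, 161, 160, 160, 160, 159, 160, 161, 160, 160]
204 [93, 88, 91, 90, 90, 89, 90, 93, 92, 93, 93, 94, 95, 95, 94, 94, 107, 130, 151, 161, 163, 164, 164, 164, 163, 162, 162, 163, 161, 163, 164, 163, 163, 162, 161, 164, 162, 163, 163, 163, 163, 163, 163, 162, 161, 162, 161, 163, 163, 162, 162, 162, 161, 162, 161, 162, 163, 163, 162, 163, 161, 163, 163, 162, 164, 164, 163, 162, 162, 162, 163, 161, 163, 163, 160, 164, 163, 163, 162, 162, 163, 163, 162, 163, 162, 163, 163, 160, 155, 148, 147, 152, 157, 156, 158, 161, 161, 162, 165, 165, 167, 166, 168, 167, 166, 163, 162, 161, 160, 160, 159, 158, 159, 157, 157]
tcp [514.4 281.6  81.5] yaw 165.17 tool d mm [ 1.2 -0.8 37.5] spin -0.002
```

```bash
python3 - <<'E'
from h import *
p=dict(np.load("pics/w14.npz")); t,R,y,_=pose()
for n,uv,z in [("wallouter",(277.8,180.0),54),("wallinner",(277.8,191.2),54),("white end/lid border",(277.8,197.8),22)]:
    w=pix2w(p,uv,z)[0]; print(n,w.round(1),"tool",(R.T@(w-t)).round(1))
E
```

```text
wallouter [472.9 292.   54. ] tool [42.8 -0.7 27.4]
wallinner [478.4 290.5  54. ] tool [37.1 -0.7 27.4]
white end/lid border [489.1 287.3  22. ] tool [26.  -1.  59.5]
```

```bash

python3 -m jog '[[[0.0015,-0.0013,0,0],[0,0,0,0],[0,0,0,0],[0,0,0.003,0],[0,0,0.003,0]]]'
python3 -m jog '[[[0,0,0.003,0],[0,0,0.003,0],[0,0,0.002,0],[0,0,0,0],[0,0,0,0]]]'
```

```text
time: 21.7
eef_pos: [512.4, 280.7, 74.7]
eef_rot: [0.0, 0.129, 0.992, 0.0]
contact_force: [0.1, 0.2, -0.7]
opening: 44.2
finger_force: 51.2
time: 22.12
eef_pos: [512.0, 280.6, 66.5]
eef_rot: [-0.0, 0.129, 0.992, -0.0]
contact_force: [-0.3, -0.3, -0.6]
opening: 43.9
finger_force: 51.2
```

Inside the walls with no contact force. Continuing down slowly.

```bash

python3 -m jog '[[[0,0,0.004,0],[0,0,0.005,0],[0,0,0.005,0],[0,0,0.003,0],[0,0,0.001,0]]]'
python3 -m jog '[[[0,0,0.001,0],[0,0,0.001,0],[0,0,0.0005,0],[0,0,0,0],[0,0,0,0]]]'
```

```text
time: 22.53
eef_pos: [511.7, 280.3, 47.9]
eef_rot: [-0.001, 0.129, 0.992, -0.0]
contact_force: [0.4, 0.1, -0.7]
opening: 44.4
finger_force: 51.2
time: 22.95
eef_pos: [512.3, 280.7, 46.4]
eef_rot: [0.0, 0.129, 0.992, 0.0]
contact_force: [0.4, 0.0, 0.0]
opening: 44.3
finger_force: 51.2
```

```bash

python3 -m jog '[[[0,0,0.001,0],[0,0,0.0005,0],[0,0,0,0],[0,0,0,0],[0,0,0,0]]]'
python3 -m jog '[[[0,0,0.001,0],[0,0,0,0],[0,0,0,0],[0,0,0,0],[0,0,0,0]]]'
python3 - <<'E'
from h import *
p,a=snap("w15")
t,R,y,_=pose()
for o in dish(a,p,"blue",t[2]-8): print(o, (R.T@(np.array(o[2])-t)).round(1))
E
```

```text
time: 23.37
eef_pos: [512.2, 280.6, 44.8]
eef_rot: [-0.0, 0.129, 0.992, -0.0]
contact_force: [-0.5, -0.7, -1.3]
opening: 44.2
finger_force: 51.2
time: 23.78
eef_pos: [512.4, 280.7, 44.2]
eef_rot: [0.0, 0.129, 0.992, 0.0]
contact_force: [-1.7, -0.2, 5.0]
opening: 44.3
finger_force: 51.8
(5052, [280.8, 276.4], [512.4, 281.4, 36.2]) [0.2 0.7 8. ]
(930, [281.3, 221.0], [485.7, 288.7, 36.2]) [27.8  0.9  8. ]
(912, [281.0, 330.5], [541.5, 273.9, 36.2]) [-29.9   0.9   8. ]
```

```bash

python3 -m jog '[[[-0.0012,0,-0.001,0],[0,0,0.001,0],[0,0,0,0],[0,0,0,0],[0,0,0,0]]]'
python3 -m jog '[[[0,0,0,0],[0,0,0,0],[0,0,0,0],[0,0,0,0],[0,0,0,0]]]' -0.05
python3 -m jog '[[[0,0,0,0],[0,0,0,0],[0,0,0,0],[0,0,0,0],[0,0,0,0]]]' -0.09
python3 -m jog '[[[0,0,0,0],[0,0,0,0],[0,0,0,0],[0,0,0,0],[0,0,0,0]]]' -0.35
python3 -m jog '[[[0,0,-0.005,0],[0,0,-0.02,0],[0,0,-0.03,0],[0,0,-0.04,0],[0,0,-0.04,0]]]' -1
python3 -m jog '[[[0,0,-0.02,0],[0,0,0,0],[0,0,0,0],[0,0,0,0],[0,0,0,0]]]'
python3 - <<'E'
from h import *
p,a=snap("w16")
t,R,y,_=pose()
for o in dish(a,p,"blue",36): print(o, (R.T@(np.array(o[2])-t)).round(1))
cv2.imwrite("pics/w16c.png",cv2.resize(a[110:280,180:380],None,fx=4,fy=3.5,interpolation=cv2.INTER_CUBIC))
print(t,y)
E
```

```text
time: 24.25
eef_pos: [513.8, 280.4, 44.2]
eef_rot: [0.0, 0.129, 0.992, 0.0]
contact_force: [0.2, -0.4, 6.1]
opening: 44.3
finger_force: 51.9
time: 24.67
eef_pos: [513.8, 280.4, 44.0]
eef_rot: [0.0, 0.129, 0.992, 0.0]
contact_force: [-1.6, -0.8, 5.1]
opening: 44.8
finger_force: 31.7
time: 25.08
eef_pos: [513.2, 280.2, 43.5]
eef_rot: [-0.0, 0.129, 0.992, -0.0]
contact_force: [-0.7, 0.1, -1.0]
opening: 46.8
finger_force: 0.0
time: 25.5
eef_pos: [513.4, 280.3, 43.8]
eef_rot: [-0.0, 0.129, 0.992, -0.0]
contact_force: [-0.2, -0.6, 0.7]
opening: 57.8
finger_force: 0.0
time: 25.92
eef_pos: [512.4, 279.9, 179.8]
eef_rot: [-0.001, 0.129, 0.992, -0.001]
contact_force: [0.5, 0.9, -0.2]
opening: 85.4
finger_force: 0.0
time: 26.33
eef_pos: [512.2, 279.8, 197.2]
eef_rot: [-0.001, 0.129, 0.992, -0.001]
contact_force: [0.1, 0.4, -0.0]
opening: 85.3
finger_force: 0.0
(1314, [282.2, 202.3], [514.6, 281.0, 36.0]) [ -2.4   2.1 161.1]
(331, [282.2, 171.9], [486.5, 288.4, 36.0]) [ 26.6   2.1 161.2]
(247, [282.4, 231.8], [543.6, 273.5, 36.0]) [-32.4   2.3 161. ]
[512.21321319 279.81946958 197.09830161] 165.16938022408567
```

View pics/w16c.png

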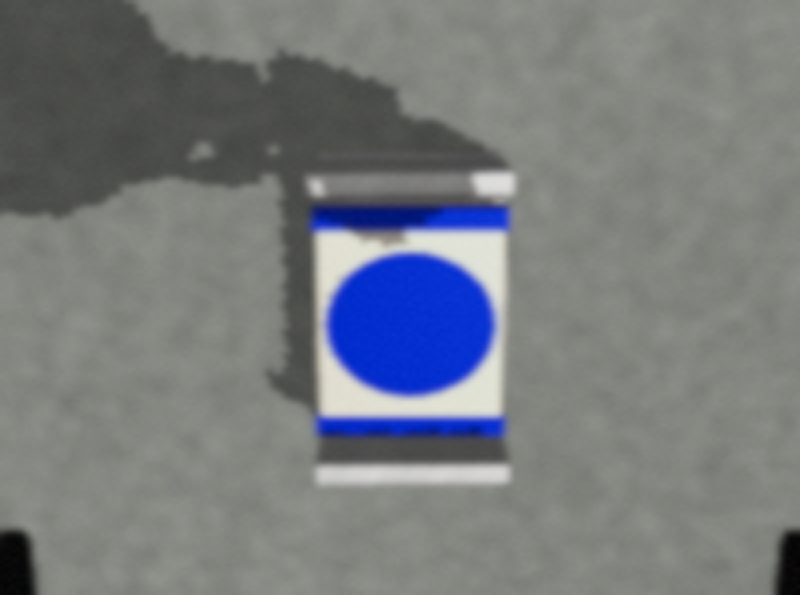

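The crop shows blue flush on white between the walls, and its centre (514.6,281.0) agrees with white's (514.8,281.9). Next I'll go over to the orange dish.

```bash

python3 -m jog '[[[-0.0168,-0.0341,0,0],[-0.0168,-0.0341,0,0],[-0.0168,-0.0341,0,0],[-0.0168,-0.0341,0,0],[-0.0168,-0.0341,0,0]]]' >/dev/null
python3 -m jog '[[[-0.0168,-0.0341,0,0],[-0.0168,-0.0341,0,0],[-0.0168,-0.0341,0,0],[-0.0168,-0.0341,0,0],[-0.0168,-0.0341,0,0]]]' >/dev/null
python3 -m jog '[[[-0.0168,-0.0341,0,0],[-0.0168,-0.0341,0,0],[-0.0168,-0.0341,0,0],[0,0,0,0.119],[0,0,0,0.119]]]' >/dev/null
python3 -m jog '[[[0,0,0,0.119],[0,0,0,0.119],[0,0,0,0.119],[0,0,0,0.119],[0,0,0,0.119]]]' >/dev/null
python3 -m jog '[[[0,0,0,0.119],[0,0,0,0.119],[0,0,0,0.119],[0,0,0,0.119],[0,0,0,0]]]' 
python3 - <<'E'
from h import *
p,a=snap("w17")
t,R,y,_=pose()
for c in("orange","green"):
  for o in dish(a,p,c,20): print(c,o, (R.T@(np.array(o[2])-t)).round(1))
print(t,y)
p,b=snap("s17","scene")
for q in ["wash_bottle","beaker","tube_box"]:
    d=vision.recognise(p,q)
    if d: x,yy,w,h=d[0]["rect"]; print(q,pix2w(p,(x,yy+h/2),0).round(),d[0]["confidence"])
E
```

```text
time: 28.47
eef_pos: [610.3, -203.8, 197.1]
eef_rot: [-0.001, 0.708, 0.707, -0.001]
contact_force: [-0.2, 0.5, 0.3]
opening: 85.5
finger_force: 0.0
orange (1234, [269.1, 198.6], [597.7, -206.0, 20.0]) [ -2.3 -12.2 177.3]
orange (302, [239.8, 198.3], [568.2, -205.7, 20.0]) [ -1.8 -41.7 177.4]
orange (274, [298.5, 197.5], [627.1, -204.9, 20.0]) [ -1.3  17.2 177.2]
green (983, [270.3, 252.0], [598.3, -263.9, 20.0]) [-60.2 -11.9 177.3]
green (204, [298.0, 250.7], [627.4, -262.4, 20.0]) [-58.8  17.2 177.2]
green (186, [242.5, 250.7], [569.0, -262.3, 20.0]) [-58.4 -41.2 177.3]
[ 610.3651968  -203.85439461  197.29228154] 90.29443386297423
wash_bottle [[ 758. -236.    0.]] 0.57
beaker [[736.  -6.   0.]] 0.59
tube_box [[ 583. -421.    0.]] 0.81
```

View pics/w17.png

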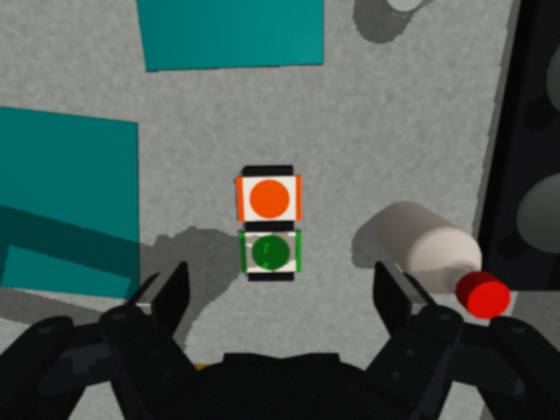

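The picture shows orange at (269,199) with its ends left and right, green at (270,252) and the bottle well clear at (430,250). The dish axis lies along the jaw line, so I'll descend.

```bash

python3 -m jog '[[[-0.0016,-0.013,0.02,0],[0,0,0.035,0],[0,0,0.035,0],[0,0,0.025,0],[0,0,0.012,0]]]' >/dev/null
python3 -m jog '[[[0,0,0.003,0],[0,0,0,0],[0,0,0,0],[0,0,0,0],[0,0,0,0]]]' 
python3 - <<'E'
from h import *
p,a=snap("w18")
t,R,y,_=pose()
for c in("orange",):
  for o in dish(a,p,c,20): print(c,o, (R.T@(np.array(o[2])-t)).round(1))
print(t,y)
E
```

```text
time: 29.55
eef_pos: [599.3, -206.3, 70.6]
eef_rot: [0.002, 0.706, 0.708, 0.0]
contact_force: [-0.8, 0.1, -0.5]
opening: 85.4
finger_force: 0.0
orange (3282, [278.4, 242.6], [597.5, -205.8, 20.0]) [ 0.5 -1.7 50.4]
orange (769, [230.2, 241.2], [568.3, -204.9, 20.0]) [  1.5 -30.9  50.4]
orange (751, [326.2, 240.0], [626.5, -204.0, 20.0]) [ 2.2 27.3 50.5]
[ 599.12369437 -206.22145795   70.43395651] 90.18343238583333
```

```bash

python3 -m jog '[[[0.0005,-0.002,0,-0.008],[0,0,0.015,0],[0,0,0.015,0],[0,0,0.01,0],[0,0,0.0055,0]]]' >/dev/null
python3 -m jog '[[[0,0,0,0],[0,0,0,0],[0,0,0,0],[0,0,0,0],[0,0,0,0]]]' 1 40
python3 -m jog '[[[0,0,0,0],[0,0,0,0],[0,0,0,0],[0,0,0,0],[0,0,0,0]]]'
```

```text
time: 30.43
eef_pos: [596.5, -205.5, 23.9]
eef_rot: [0.001, 0.703, 0.711, 0.0]
contact_force: [0.0, -0.5, -1.6]
opening: 62.7
finger_force: 43.9
time: 30.85
eef_pos: [596.4, -205.4, 23.7]
eef_rot: [0.0, 0.703, 0.711, 0.0]
contact_force: [-0.6, 0.5, 4.9]
opening: 62.5
finger_force: 44.5
```

```bash

python3 -m jog '[[[0,0,-0.006,0],[0,0,-0.012,0],[0,0,-0.022,0],[0,0,-0.03,0],[0,0,-0.02,0]]]' 
python3 -m jog '[[[0.0326,-0.0055,0,0],[0.0326,-0.0055,0,0],[0.0326,-0.0055,0,0],[0.0326,-0.0055,0,0],[0.0326,-0.0055,0,0]]]' >/dev/null
python3 -m jog '[[[0.0326,-0.0055,0,0],[0,0,0,0.091],[0,0,0,0.091],[0,0,0,0.091],[0,0,0,0]]]' 
python3 - <<'E'
from h import *
p,a=snap("w19")
t,R,y,_=pose()
for c in("orange",):
  for o in dish(a,p,c,t[2]-4): print(c,o, (R.T@(np.array(o[2])-t)).round(1))
print(t,y)
E
```

```text
time: 31.27
eef_pos: [596.5, -205.5, 116.0]
eef_rot: [0.001, 0.703, 0.711, 0.0]
contact_force: [0.4, 0.2, -1.4]
opening: 62.5
finger_force: 44.0
time: 32.1
eef_pos: [560.9, -9.6, 114.1]
eef_rot: [0.0, 0.794, 0.608, 0.0]
contact_force: [0.5, 0.0, -0.8]
opening: 62.8
finger_force: 43.9
orange (5468, [280.8, 282.0], [560.1, -10.0, 110.0]) [-0.4 -0.8  4. ]
orange (1249, [218.1, 278.2], [532.6, -0.6, 110.0]) [  1.7 -29.8   4. ]
orange (1210, [343.5, 277.9], [588.6, -15.6, 110.0]) [ 1.6 28.2  4. ]
[560.96727517  -9.86310073 113.99560908] 75.10448520353243
```

```bash

python3 -m jog '[[[0,0,0.02,0],[0,0,0.03,0],[0,0,0.025,0],[0,0,0.01,0],[0,0,0.003,0]]]' >/dev/null
python3 -m jog '[[[0,0,0.002,0],[0,0,0.001,0],[0,0,0,0],[0,0,0,0],[0,0,0,0]]]' 
python3 -m jog '[[[0,0,0.001,0],[0,0,0.001,0],[0,0,0,0],[0,0,0,0],[0,0,0,0]]]'
```

```text
time: 32.98
eef_pos: [561.7, -10.1, 23.3]
eef_rot: [0.001, 0.793, 0.609, 0.001]
contact_force: [1.4, -0.8, 0.1]
opening: 62.7
finger_force: 44.1
time: 33.4
eef_pos: [561.3, -10.1, 20.7]
eef_rot: [0.0, 0.793, 0.609, 0.0]
contact_force: [-1.0, 0.6, 5.4]
opening: 63.0
finger_force: 44.8
```

```bash

python3 -m jog '[[[0,0,0,0],[0,0,0,0],[0,0,0,0],[0,0,0,0],[0,0,0,0]]]' -0.485
python3 -m jog '[[[0,0,0,0],[0,0,0,0],[0,0,0,0],[0,0,0,0],[0,0,0,0]]]' -0.53
python3 -m jog '[[[0,0,0,0],[0,0,0,0],[0,0,0,0],[0,0,0,0],[0,0,0,0]]]' -1
python3 -m jog '[[[0,0,-0.01,0],[0,0,-0.025,0],[0,0,-0.03,0],[0,0,-0.03,0],[0,0,-0.01,-0.121]]]' >/dev/null
python3 -m jog '[[[0,0,0,-0.121],[0,0,0,-0.121],[0,0,0,-0.121],[0,0,0,-0.121],[0,0,0,-0.121]]]' >/dev/null
python3 -m jog '[[[0,0,0,-0.121],[0,0,0,-0.121],[0,0,0,-0.121],[0,0,0,-0.121],[0,0,0,-0.121]]]' >/dev/null
python3 -m jog '[[[0,0,0,-0.121],[0,0,0,-0.121],[0,0,0,0],[0,0,0,0],[0,0,0,0]]]'
python3 - <<'E'
from h import *
p,a=snap("w20")
t,R,y,_=pose()
for o in dish(a,p,"orange",17): print(o, (R.T@(np.array(o[2])-t)).round(1))
print(t,y)
E
```

```text
time: 33.82
eef_pos: [561.1, -10.1, 20.4]
eef_rot: [0.0, 0.793, 0.609, 0.0]
contact_force: [0.6, 0.4, 5.6]
opening: 63.5
finger_force: 17.7
time: 34.23
eef_pos: [560.7, -10.0, 20.1]
eef_rot: [-0.0, 0.793, 0.609, -0.0]
contact_force: [-0.9, 0.2, 0.7]
opening: 65.2
finger_force: 0.0
time: 34.65
eef_pos: [560.9, -10.0, 20.3]
eef_rot: [0.0, 0.793, 0.609, -0.0]
contact_force: [-0.1, -0.1, 0.6]
opening: 85.3
finger_force: 0.0
time: 36.32
eef_pos: [560.9, -10.1, 125.7]
eef_rot: [0.0, 0.131, 0.991, -0.0]
contact_force: [0.6, 0.6, 0.2]
opening: 85.5
finger_force: 0.0
(1977, [278.2, 214.1], [559.4, -11.0, 17.0]) [  1.3  -1.3 108.6]
(590, [278.1, 177.5], [531.3, -3.4, 17.0]) [ 30.4  -1.3 108.6]
(396, [278.2, 249.0], [588.0, -18.7, 17.0]) [-28.3  -1.3 108.6]
[560.94208917 -10.05393146 125.6077705 ] 164.95119960947858
```

```bash

python3 -m jog '[[[0.0011,-0.0017,0.02,0],[0,0,0.03,0],[0,0,0.03,0],[0,0,0.014,0],[0,0,0.0065,0]]]' >/dev/null
python3 -m jog '[[[0,0,0,0],[0,0,0,0],[0,0,0,0],[0,0,0,0],[0,0,0,0]]]' 
python3 -m jog '[[[0,0,0,0],[0,0,0,0],[0,0,0,0],[0,0,0,0],[0,0,0,0]]]' 1 50
python3 -m jog '[[[0,0,0,0],[0,0,0,0],[0,0,-0.006,0],[0,0,-0.015,0],[0,0,-0.03,0]]]' 
python3 -m jog '[[[0,0,-0.04,0],[0,0,-0.03,0],[0,0,0,0],[0,0,0,0],[0,0,0,0]]]' 
python3 - <<'E'
from h import *
p,a=snap("w21")
t,R,y,_=pose()
for o in dish(a,p,"orange",t[2]-8): print(o, (R.T@(np.array(o[2])-t)).round(1))
go(513.6,280.5,t[2],165.15)
E
```

```text
time: 37.2
eef_pos: [560.3, -11.5, 25.9]
eef_rot: [0.001, 0.13, 0.992, -0.0]
contact_force: [-1.1, 0.3, -0.5]
opening: 85.3
finger_force: 0.0
time: 37.62
eef_pos: [559.6, -11.4, 25.4]
eef_rot: [0.0, 0.13, 0.992, -0.0]
contact_force: [-1.0, 0.2, 5.7]
opening: 44.2
finger_force: 50.8
time: 38.03
eef_pos: [556.8, -11.1, 73.8]
eef_rot: [-0.003, 0.13, 0.992, -0.0]
contact_force: [-0.4, -0.2, -0.0]
opening: 44.4
finger_force: 51.3
time: 38.45
eef_pos: [558.9, -11.3, 145.6]
eef_rot: [-0.0, 0.13, 0.992, -0.0]
contact_force: [-1.2, 0.7, -1.1]
opening: 44.5
finger_force: 51.4
(5156, [280.9, 275.0], [558.6, -10.4, 136.8]) [-0.1  0.9  8. ]
(1690, [280.4, 216.9], [530.5, -3.2, 136.8]) [28.9  0.6  8.1]
(1009, [280.6, 329.0], [587.7, -18.3, 136.8]) [-30.3   0.7   7.9]
tcp [558.3 -11.2 144.8] yaw 165.12 tool d mm [1.181e+02 2.705e+02 2.000e-01] spin -0.001
```

```bash

python3 -m jog '[[[0.0148,0.0338,0,0],[0.0148,0.0338,0,0],[0.0148,0.0338,0,0],[0.0148,0.0338,0,0],[0.0148,0.0338,0,0]]]' >/dev/null
python3 -m jog '[[[0.0148,0.0338,0,0],[0.0148,0.0338,0,0],[0.0148,0.0338,0,0],[0,0,0,0],[0,0,0,0]]]' >/dev/null
python3 -m jog '[[[0,0,0.015,0],[0,0,0.022,0],[0,0,0.017,0],[0,0,0.007,0],[0,0,0.002,0]]]' >/dev/null
python3 -m jog '[[[0,0,0,0],[0,0,0,0],[0,0,0,0],[0,0,0,0],[0,0,0,0]]]' 
python3 - <<'E'
from h import *
p,a=snap("w22")
t,R,y,_=pose()
for c,z in(("orange",t[2]-8),("blue",36)):
  for o in dish(a,p,c,z): print(c,o, (R.T@(np.array(o[2])-t)).round(1))
g=cv2.cvtColor(a,cv2.COLOR_BGR2GRAY).astype(int)
print("rows from 170",g[170:212,290:300].mean(1).round().astype(int).tolist())
for r in (184,188): print(r,"L",g[r,225:250].tolist(),"R",g[r,310:335].tolist())
go(513.6,280.5,58,165.15)
E
```

```text
time: 40.17
eef_pos: [515.0, 280.5, 83.6]
eef_rot: [0.001, 0.13, 0.992, 0.0]
contact_force: [-0.1, -0.3, 0.4]
opening: 44.4
finger_force: 51.4
orange (5166, [280.9, 275.1], [514.5, 281.5, 75.4]) [0.5 0.9 8. ]
orange (1704, [280.2, 216.9], [486.4, 288.6, 75.4]) [29.5  0.5  8. ]
orange (1009, [280.6, 329.0], [543.4, 273.7, 75.4]) [-29.4   0.8   8.1]
blue (933, [279.1, 196.4], [486.1, 288.0, 36.0]) [29.7 -0.2 47.4]
rows from 170 [89, 89, 89, 90, 89, 90, 97, 124, 171, 214, 233, 237, 238, 237, 237, 236, 235, 228, 202, 146, 84, 43, 28, 29, 31, 32, 32, 32, 32, 31, 33, 48, 84, 124, 144, 138, 116, 105, 96, 73, 56, 60]
184 L [88, 89, 88, 87, 87, 87, 89, 88, 87, 95, 116, 133, 143, 144, 146, 144, 145, 143, 142, 140, 140, 142, 142, 145, 146] R [238, 238, 237, 237, 237, 237, 238, 238, 238, 238, 239, 238, 235, 223, 187, 158, 153, 158, 162, 163, 166, 165, 163, 161, 160]
188 L [90, 91, 88, 89, 88, 90, 88, 89, 89, 93, 109, 123, 131, 133, 131, 132, 130, 127, 128, 129, 131, 133, 133, 134, 132] R [198, 196, 196, 195, 196, 195, 194, 196, 198, 201, 203, 204, 201, 192, 173, 157, 154, 157, 158, 160, 162, 163, 162, 161, 158]
tcp [514.8 280.5  83.4] yaw 165.12 tool d mm [ 1.2 -0.3 25.4] spin -0.0
```

```bash

python3 -m jog '[[[0.001,-0.0006,0,0],[0,0,0,0],[0,0,0.003,0],[0,0,0.003,0],[0,0,0,0]]]'
python3 -m jog '[[[0,0,0.003,0],[0,0,0.003,0],[0,0,0.002,0],[0,0,0,0],[0,0,0,0]]]'
```

```text
time: 40.63
eef_pos: [512.8, 279.8, 76.1]
eef_rot: [-0.001, 0.13, 0.992, -0.0]
contact_force: [-0.7, 0.5, -1.8]
opening: 44.2
finger_force: 51.4
time: 41.05
eef_pos: [513.2, 280.0, 68.5]
eef_rot: [-0.0, 0.13, 0.992, -0.0]
contact_force: [0.1, 0.1, -1.2]
opening: 44.5
finger_force: 51.4
```

Orange is between the walls with no contact force. Lowering to contact.

```bash

python3 -m jog '[[[0,0,0.003,0],[0,0,0.003,0],[0,0,0.002,0],[0,0,0,0],[0,0,0,0]]]'
python3 -m jog '[[[0,0,0.001,0],[0,0,0.0005,0],[0,0,0,0],[0,0,0,0],[0,0,0,0]]]'
python3 -m jog '[[[0,0,0.0008,0],[0,0,0,0],[0,0,0,0],[0,0,0,0],[0,0,0,0]]]'
```

```text
time: 41.47
eef_pos: [513.2, 279.9, 60.6]
eef_rot: [-0.0, 0.13, 0.992, -0.0]
contact_force: [0.4, 0.3, -0.5]
opening: 44.3
finger_force: 51.4
time: 41.88
eef_pos: [513.4, 280.0, 59.3]
eef_rot: [0.0, 0.13, 0.992, -0.0]
contact_force: [0.5, 0.0, -1.0]
opening: 44.3
finger_force: 51.4
time: 42.3
eef_pos: [513.3, 280.0, 58.5]
eef_rot: [-0.0, 0.13, 0.992, -0.0]
contact_force: [-0.0, -0.3, -0.1]
opening: 44.3
finger_force: 51.4
```

```bash

python3 -m jog '[[[0,0,0.0008,0],[0,0,0,0],[0,0,0,0],[0,0,0,0],[0,0,0,0]]]'
python3 -m jog '[[[0,0,0.0005,0],[0,0,0,0],[0,0,0,0],[0,0,0,0],[0,0,0,0]]]'
```

```text
time: 42.72
eef_pos: [513.3, 280.0, 58.4]
eef_rot: [0.0, 0.13, 0.992, -0.0]
contact_force: [-0.9, -1.2, 7.0]
opening: 44.3
finger_force: 52.2
time: 43.13
eef_pos: [513.3, 280.0, 58.4]
eef_rot: [0.0, 0.129, 0.992, 0.0]
contact_force: [-3.3, -2.0, 10.5]
opening: 43.9
finger_force: 52.6
```

Seated on the pile. I'll release and check.

```bash

python3 -m jog '[[[0,0,-0.0006,0],[0,0,0,0],[0,0,0,0],[0,0,0,0],[0,0,0,0]]]' -0.05
python3 -m jog '[[[0,0,0,0],[0,0,0,0],[0,0,0,0],[0,0,0,0],[0,0,0,0]]]' -0.09
python3 -m jog '[[[0,0,0,0],[0,0,0,0],[0,0,0,0],[0,0,0,0],[0,0,0,0]]]' -0.35
python3 -m jog '[[[0,0,-0.005,0],[0,0,-0.02,0],[0,0,-0.03,0],[0,0,-0.04,0],[0,0,-0.03,0]]]' -1
python3 -m jog '[[[0,0,-0.015,0],[0,0,0,0],[0,0,0,0],[0,0,0,0],[0,0,0,0]]]'
python3 - <<'E'
from h import *
p,a=snap("w23")
t,R,y,_=pose()
for c,z in(("orange",50),("blue",36)):
  for o in dish(a,p,c,z): print(c,o, (R.T@(np.array(o[2])-t)).round(1))
g=cv2.cvtColor(a,cv2.COLOR_BGR2GRAY).astype(int); print(t,y)
E
```

```text
time: 43.55
eef_pos: [513.5, 280.1, 58.2]
eef_rot: [0.0, 0.13, 0.992, 0.0]
contact_force: [-1.2, -0.5, 5.8]
opening: 45.3
finger_force: 31.4
time: 43.97
eef_pos: [513.2, 280.0, 57.6]
eef_rot: [-0.0, 0.13, 0.992, -0.0]
contact_force: [0.0, 0.6, -0.0]
opening: 46.3
finger_force: 0.0
time: 44.38
eef_pos: [513.4, 280.0, 57.8]
eef_rot: [0.0, 0.13, 0.992, -0.0]
contact_force: [0.4, 0.6, 0.1]
opening: 57.6
finger_force: 0.0
time: 44.8
eef_pos: [513.6, 280.1, 185.4]
eef_rot: [0.0, 0.13, 0.992, 0.0]
contact_force: [-0.2, 0.5, 0.5]
opening: 85.6
finger_force: 0.0
time: 45.22
eef_pos: [512.2, 279.5, 196.3]
eef_rot: [-0.001, 0.13, 0.992, -0.001]
contact_force: [0.1, 0.4, -0.5]
opening: 84.9
finger_force: 0.0
orange (1510, [282.0, 205.2], [513.7, 280.8, 50.0]) [ -1.4   1.8 146.2]
orange (404, [281.9, 173.4], [485.6, 288.1, 50.0]) [ 27.6   1.7 146.3]
orange (345, [281.9, 236.0], [542.4, 273.1, 50.0]) [-31.2   1.8 146.1]
[512.26097736 279.57231759 196.20141571] 165.11515505615066
```

```bash
python3 -c "
from plant import ctrl
print(ctrl.hand_in())"
```

```text
the job is handed in; nothing more can be done
None
```

The job is handed in at about 45 s of the 72 s; hand-in gave no verdict. By my last camera measurements the white, blue and orange dishes are stacked in the stand within about 2 mm of each other, flat and released. On the first try blue caught the stand's near wall and tipped about 0.45 rad (limit 0.8), so I laid it level on the bench and re-gripped it before placing it.

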